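Rock the angle gauge on a crowned stone until its pointer is on the index

ROBOT

A 6-joint arm with a two-finger parallel gripper is mounted at the origin on the work surface. World frame = base frame: x ahead of the robot, y to its left, z up, the work surface at z = 0. Lengths are in m, angles in rad, forces in N, time in s.
With the tool pointing down it reaches from about 0.35 to 0.775 m from the base axis. Payload 7.3 kg.
Tool frame: the origin (TCP) lies at the very end of the fingers, on their centre line; the grasp point (between the pads) lies 19 mm behind it; z points along the fingers, x is the direction in which the jaws open and shut, and the axes are right-handed (so a half turn about z gives the same grasp; the last joint's range is limited). The gripper opens to 92 mm and grips with 3 to 60 N. Pads are 19 mm wide; open, the fingers measure 130 mm over their backs; the gripper's body (75 mm by 190 mm) begins 47 mm behind the grasp point.
Start: joints at [-1.301, 0.342, 1.524, -0, 1.275, -0.146], TCP at [0.212, -0.48, 0.227] pointing down, gripper open.
Joint ranges: [-2.53, 2.53], [-0.77, 2.02], [0.04, 2.7], [-1, 4.14], [0.28, 2.66], [-3.11, 3.11]. Speed limits (rad/s): [2.57, 2.57, 3.14, 3.14, 3.14, 3.14].

INTERFACE

Orientations are given as [roll, pitch, yaw] about the fixed x, y, z axes, in that order (R = Rz(yaw) Ry(pitch) Rx(roll)).
In Python, from cell import observe, read_camera, camera_params, hand_in gives the robot as it stands.
- The arm moves only by the tool apply_moves, never from a script. Its argument "increments" is a list of rows, each an object with "grip": the opening, from 0 (shut) to 1 (fully open); "linear": the shift along the world's x, y, z in mm, a list of three; "turn": the turn, a rotation vector about the world's x, y, z in units of 6 degrees (1.0 is 6 degrees), a list of three. A call has 1 to 10 rows; each row is the pose to reach, as a shift and turn from the pose commanded when the call began; what a row does not reach only later rows make up. A row lasts 1/10 s, in which the tool goes at most 50 mm and 8.59 degrees, less where a joint would pass 70% of its speed; a pose out of reach is approached as far as the arm can. A call with a gripper value outside its range is refused whole. The fingers move at their own pace and stop on an object; "grip_force" is the grip in N (left out, the last holds). Time passes only in rows, so rows that repeat a pose let the fingers close. It gives the time, the measured TCP pose, the force and the opening at its end, in the units of the state.
- observe(): the state, without advancing time (a new reading comes with each control period).
- read_camera(name): name is "scene" or "top" or "wrist"; returns the picture (420x560x3 uint8, red, green, blue); there is no depth.
- camera_params(name): a dict with "camera_matrix" (3x3 intrinsics, pixels), "k1" (the pictures are not rectified: a ray, as slopes to the right and down, at radius r is drawn at 1 + k1 r^2 times it, then the intrinsics apply), "world_to_cam" (4x4, takes a point from world to camera coordinates); the wrist camera has in their place "hand_eye" (4x4, takes a point from camera to tool coordinates, whose origin is the TCP and whose axes are the tool frame's). Camera axes: x right, y up, looking along -z (the intrinsics and any distortion apply to the point x, -y, -z); pixel columns grow to the right and rows downward; lengths in m; the calibration is good to about 2 mm. A picture is of the moment at which its call begins: read the wrist's pose just before it. camera_params takes no time and is no camera call.
- hand_in(): hands the job in, once; it reports no verdict.
The state is a dict: "time": time; "qpos": joint angles; "qvel": joint speeds; "joint_efforts": joint torques, N m; "tool_pos": TCP position; "tool_rot": TCP orientation; "contact_force": force on the tool from outside, world axes, zero at the start; "torque": the same for the moment, N m; "opening": finger opening in m.
Only numpy, scipy, OpenCV 4.12 (cv2) and the standard library are available. Lean on these libraries where they do the work, as an engineer would, in place of code of your own. Each camera call takes 0.05 s, during which the arm holds its last target.

TASK

Lift the loose stone offcut off the crown of the clamped stone sett and put it in the blue tray; set it down, do not drop it. Then take the angle gauge from the bench by its black grip, stand its base across the top of the stone with the middle of the base on the flat crown and square to the ridge, and rock it there until the swinging pointer settles on the red index. Finish while holding the gauge like that, so that the line it bears on can be recorded: dial upright, base still touching the stone and pointer at rest on the index; do not let go, do not drop or lean hard on the gauge, and leave the concrete cube, the jar and the brush where they are.

Things in the scene. Friction and masses are not known exactly. Their poses are not given: they have to be found in the camera images.
- specimen: Grey stone sett, 100 (x) by 104 mm (y), clamped in a blue-jawed vice; cannot move. Origin: centre of the underside, on the bench; x along the stone's ridge, y across it, z up. Crown: level strip, y -10 to +10 mm, along the whole 100 mm, 85 mm above the bench; beyond it the stone falls at 27 degrees (-y side) or 23 degrees (+y). Vice 190 by 120 mm (x, y), jaws on the x sides, 43 mm high.
- crown (a point): Centre of the flat crown strip, on the stone's top surface 85 mm above the bench; axes as specimen.
- offcut: Loose brownish stone offcut, 44 x 64 x 34 mm (x, y, z), 0.25 kg, lying on the crown at the start with its 64 mm side roughly across the ridge. Origin: centre of its underside, z up. Only its middle rests on the 20 mm strip; best gripped over its 44 mm width.
- tray: Blue open plastic tray, fixed, 170 x 150 x 28 mm outside (x, y, z), walls and floor 4 mm. Origin: centre of its underside, z up.
- gauge: Angle gauge, 0.44 kg, standing on the bench. Origin: middle of its flat underside; x through the dial (alike on both faces), y along the base, z up. Steel base 26 x 150 x 12 mm (x, y, z); round housing 24 mm thick, 108 mm across, centre at z 64 mm; on top a black grip block 28 (x) by 44 mm (y), z 120 to 156 mm.
- gauge_foot (a point): Middle of the flat underside of the gauge's base (same point and axes as the origin of gauge).
- gauge_grip (a point): Centre of the gauge's black grip block, 138 mm above the underside of the base, on the gauge's z axis.
- pointer (a joint): The gauge's reading (rad): angle of the black pendulum pointer with brass bob, hung at the dial's centre, within the gauge. 0 when the gauge stands level; it settles at +a when the gauge is tilted by +a about its own x (+y end up, -y end down). Once disturbed it swings at about 3 Hz and comes to rest within about 1 s.
- index (a joint): Angle (rad) where the red index block (5 mm wide, lower rim of the dial, both faces) is set, 0.10 to 0.30, same sign and zero as pointer: the pointer is on the index when the two values are equal. Touch cannot move it.
- pointer_tip (a point): Tip of the pendulum pointer, 45 mm from the dial's centre (mid-thickness of the gauge).
- index_mark (a point): Middle of the red index, 45 mm from the dial's centre (mid-thickness of the gauge).
- test_cube: Loose concrete cube, 60 mm, beyond the vice; leave it. Origin: centre of its underside.
- jar: Loose small jar with white cap, 56 mm across, 65 mm high; leave it. Origin: centre of its underside.
- dust_brush: Loose flat brush with wooden handle, 160 mm long, 42 mm wide, 20 mm high, lying roughly along y; leave it. Origin: under its middle; its x runs from handle to bristles.
Things that resemble listed ones, but are neither listed nor needed, are in the scene too. Leave any orange look-alike of the offcut alone.

How it is judged:
On the way, in this order (a step that is already met when the one before it is completed fails the run):
1. the offcut lies in the tray, let go (x of offcut in the frame of tray between -0.083 and 0.083 m and y of offcut in the frame of tray between -0.073 and 0.073 m and z of offcut in the frame of tray below 0.045 m and linear speed of offcut below 0.03 m/s and contact force between the fingers and offcut below 0.05 N), for 0.2 s.
2. the gauge's base touches the stone's crown, held by the fingers (contact force between gauge and specimen above 0.3 N and contact force between the fingers and gauge above 1 N and horizontal distance between gauge_foot and crown below 0.03 m), for 0.2 s.
At the end, for the whole second after the job is handed in: Through the last second: pointer tip within 2.5 mm (3 degrees) of the index and still; gauge gripped, its base pressing on the stone only, its middle within 30 mm of the crown centre, square to the ridge within 20 degrees, dial upright within 7 degrees; offcut lying still in the tray (all of step 1 and all of step 2 and distance between pointer_tip and index_mark below 0.0025 m and velocity of joint pointer between -0.25 and 0.25 rad/s and height (world z) of gauge_foot above 0.06 m and angle between gauge's own x axis and vertical between 1.45 and 1.69 rad and angle between the x axis of gauge and the x axis of specimen, either way round below 0.35 rad); the arm keeps its last pose, push and grip.
It fails at once if the offcut is dropped (out of the fingers and faster than 0.7 m/s, a fall of more than about 25 mm) (linear speed of offcut above 0.7 m/s and contact force between the fingers and offcut below 0.05 N).
It fails at once if the gauge is dropped or knocked over ((linear speed of gauge above 0.7 m/s and contact force between the fingers and gauge below 0.05 N) or angle between gauge's own z axis and vertical above 0.9 rad).
It fails at once if the gauge is leaned on the stone with more than 80 N (contact force between gauge and specimen above 80 N).
It fails at once if the cube, the jar or the brush is shifted by more than 25 mm (distance of any of test_cube, jar, dust_brush from where it was at the start of the episode above 0.025 m).
It also fails if it takes over 67 s, if anything falls off the work surface, if the arm or the gripper's body presses on something with over 40 N, if the wrist force passes 120 N, or if a joint passes its speed limit or range.

## Working session

There is one attempt and no reset: what is moved stays moved. The work goes in short steps, Python scripts to look and compute and a tool call to move; the robot and the scene stay as the last step left them, time stands still between calls to the robot, and variables do not carry over. Pictures are saved under pics/ and viewed, and the job is handed in when it is done.

Besides the shell and the picture viewer there is one more tool, called after "Call:" in YAML: its name, and indented under it one key for each argument. apply_moves: Moves the arm, as the interface text tells. Its arguments: {"type":"object","properties":{"increments":{"type":"array","items":{"type":"object","properties":{"grip":{"type":"number"},"linear":{"type":"array","items":{"type":"number"}},"turn":{"type":"array","items":{"type":"number"}}}}},"grip_force":{"type":"number"}},"required":["increments"]}

```bash
ls; mkdir -p pics; cat > h.py <<'E'
import numpy as np, cv2
from cell import observe, read_camera, camera_params, hand_in
from scipy.spatial.transform import Rotation as R
def snap(n,f):
    im=read_camera(n); cv2.imwrite('pics/'+f,im[:,:,::-1]); return im
def ray(n,uv,pose=None):
    p=camera_params(n);K=np.array(p['camera_matrix'],float)
    d=cv2.undistortPoints(np.array([[uv]],float),K,np.array([p['k1'],0,0,0.]))[0,0]
    v=np.array([d[0],-d[1],-1.])
    if n=='wrist':
        H=np.array(p['hand_eye']);T=np.eye(4);T[:3,:3]=R.from_euler('xyz',pose[1]).as_matrix();T[:3,3]=pose[0]
        C=T@H
    else: C=np.linalg.inv(np.array(p['world_to_cam']))
    return C[:3,3],C[:3,:3]@v
def onz(n,uv,z,pose=None):
    o,d=ray(n,uv,pose); return o+d*(z-o[2])/d[2]
def proj(n,P,pose=None):
    p=camera_params(n);K=np.array(p['camera_matrix'],float)
    if n=='wrist':
        H=np.array(p['hand_eye']);T=np.eye(4);T[:3,:3]=R.from_euler('xyz',pose[1]).as_matrix();T[:3,3]=pose[0]
        W=np.linalg.inv(T@H)
    else: W=np.array(p['world_to_cam'])
    c=W[:3,:3]@np.array(P)+W[:3,3]; s=np.array([c[0]/-c[2],-c[1]/-c[2]]); s*=1+p['k1']*(s@s)
    return K[:2,:2]@s+K[:2,2]
E
python3 - <<'E'
from h import *
s=observe();print(s)
snap('scene','s0.png');snap('top','t0.png');snap('wrist','w0.png')
for n in('scene','top'):
  p=camera_params(n);print(p, np.linalg.inv(np.array(p['world_to_cam']))[:3,3])
print(camera_params('wrist'))
E
```

```text
pics
{'time': 0.0, 'qpos': array([-1.30105146e+00,  3.42726742e-01,  1.52502454e+00, -1.10152401e-05,
        1.27539572e+00, -1.46032223e-01]), 'qvel': array([ 0.00018463, -0.00066325, -0.00068175,  0.00095731, -0.00027955,
        0.00122288]), 'joint_efforts': array([ 1.29920056e-03, -4.31239700e+01, -2.44216776e+01,  7.20106484e-02,
        5.58114436e-02, -1.31372199e-04]), 'tool_pos': array([ 0.21193917, -0.47987059,  0.22604025]), 'tool_rot': array([-3.14137690e+00,  1.53933641e-03, -1.15501585e+00]), 'contact_force': array([-0.29084016, -0.20100473,  0.10829474]), 'torque': array([-0.00188366, -0.01210533, -0.00289931]), 'opening': 0.09186838907474519}
{'camera_matrix': array([[392.76809497,   0.        , 284.76696979],
       [  0.        , 392.76809497, 210.86522987],
       [  0.        ,   0.        ,   1.        ]]), 'k1': -0.005133779504847723, 'world_to_cam': array([[ 0.23284708,  0.9724254 , -0.01307956, -0.14541878],
       [-0.79849075,  0.19884129,  0.56822062,  0.40610874],
       [ 0.55515292, -0.1218646 ,  0.8227723 , -1.15095063],
       [ 0.        ,  0.      
[... 426 characters left out ...]
27, -0.01616428,  0.98397699, -1.25095665],
       [ 0.        ,  0.        ,  0.        ,  1.        ]])} [ 0.34265519 -0.01203259  1.33296252]
{'camera_matrix': array([[378.3087048 ,   0.        , 278.28819854],
       [  0.        , 378.3087048 , 209.86018796],
       [  0.        ,   0.        ,   1.        ]]), 'k1': -0.010662544332536486, 'hand_eye': array([[ 9.99999817e-01,  3.91305233e-04,  4.61269094e-04,
         8.78031830e-04],
       [ 5.08372230e-04, -9.56925076e-01, -2.90334532e-01,
        -7.86946434e-02],
       [ 3.27790541e-04,  2.90334713e-01, -9.56925100e-01,
        -1.57942376e-01],
       [ 0.00000000e+00,  0.00000000e+00,  0.00000000e+00,
         1.00000000e+00]])}
```

View pics/s0.png

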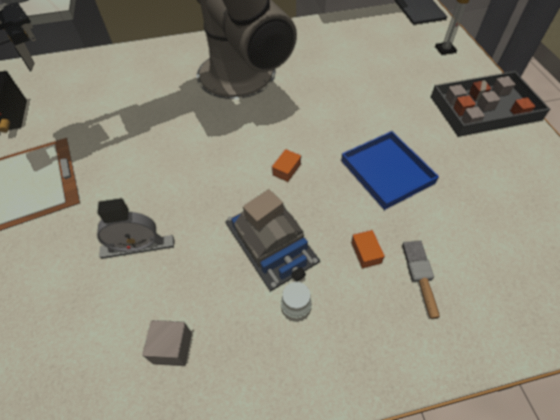

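View pics/t0.png

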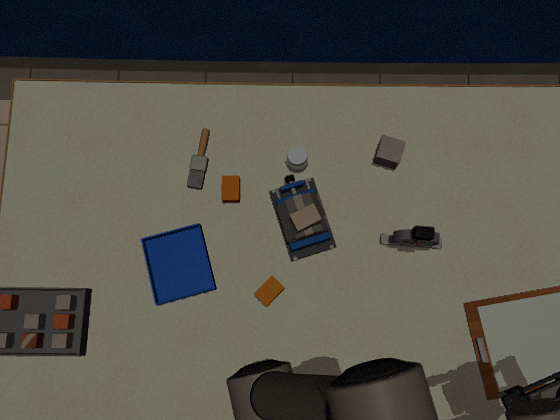

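The scene view shows the brown offcut at (264,207) on the clamped sett, orange look-alikes at (287,165) and (368,248), and the tray at (389,169). The gauge is at (132,236), the cube at (168,342), the jar at (296,298) and the brush at (422,278). In the top view the offcut is at (305,216). Only the brown block on the sett fits the description, and I'll confirm it in enlarged crops.

```bash
python3 - <<'E'
from h import *
t=cv2.imread('pics/t0.png');s=cv2.imread('pics/s0.png')
a=cv2.resize(t[165:275,255:345],None,fx=5,fy=5,interpolation=2)
b=cv2.resize(s[180:290,215:325],(550,550),interpolation=2)
cv2.imwrite('pics/c1.png',np.hstack([a,b])[:, :1000][:, :].copy() if 0 else cv2.resize(np.hstack([a,b]),(800,440)))
g=np.hstack([cv2.resize(t[215:260,370:450],(480,270),interpolation=2)]);g2=cv2.resize(s[190:265,85:185],(400,300),interpolation=2)
cv2.imwrite('pics/c2g.png',g);cv2.imwrite('pics/c2s.png',cv2.resize(s[190:265,85:185],(800,600),interpolation=2))
E
```

```text
(no output)
```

View pics/c1.png

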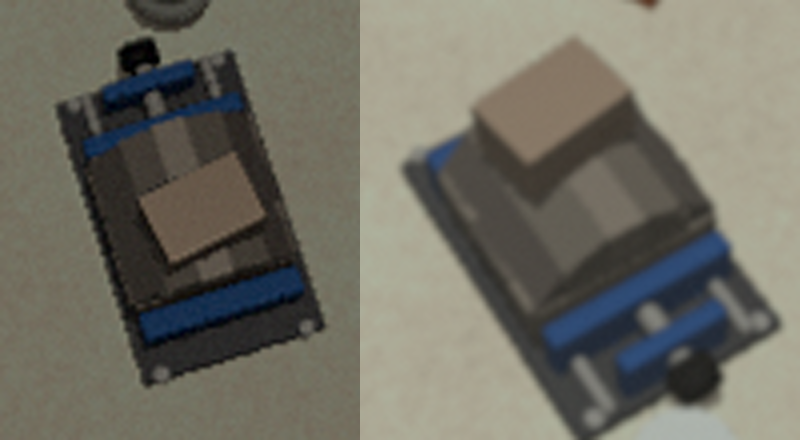

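View pics/c2g.png

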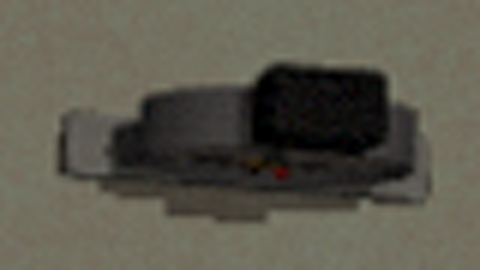

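View pics/c2s.png

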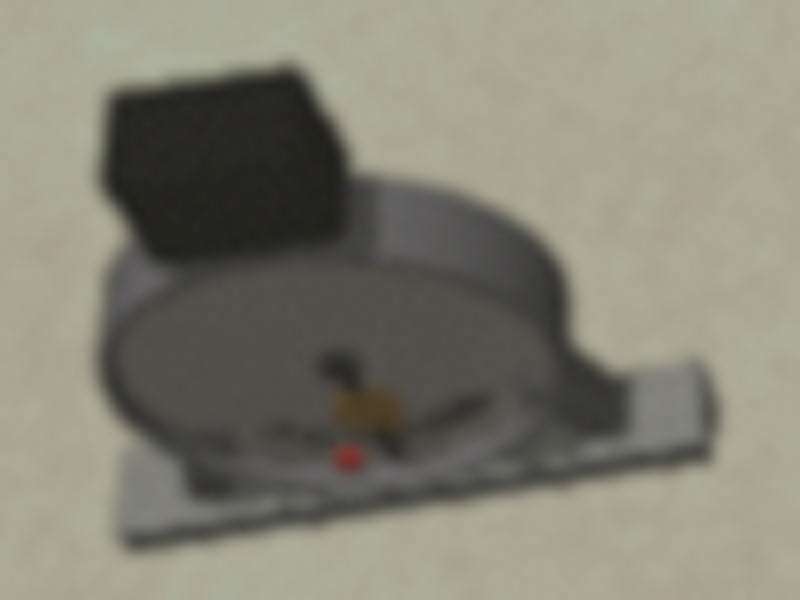

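The crop confirms a brown block lying across the pale crown strip of the clamped sett, and neither block on the bench matches it. On the gauge, the red index lies toward world -y from the pointer. Next I'll measure positions.

```bash
python3 - <<'E'
from h import *
t=cv2.imread('pics/t0.png');s=cv2.imread('pics/s0.png')
def rect(n,im,mask,z,box,name):
    m=np.zeros(mask.shape,np.uint8);x0,y0,x1,y1=box;m[y0:y1,x0:x1]=mask[y0:y1,x0:x1]
    c=max(cv2.findContours(m,0,1)[0],key=cv2.contourArea)
    P=np.array([onz(n,p[0],z)[:2] for p in c]).astype(np.float32)
    r=cv2.minAreaRect(P);print(name,n,cv2.contourArea(c),'ctr',np.round(r[0],4),'size',np.round(r[1],4),'ang',round(r[2],1)); return c
h=cv2.cvtColor(t,cv2.COLOR_BGR2HSV).astype(int); hs=cv2.cvtColor(s,cv2.COLOR_BGR2HSV).astype(int)
print('off hsv',h[216,305],h[200,297],h[230,300],'scene',hs[207,264],hs[222,275],'grip',h[233,424],'tray',h[264,180])
for (u,v) in[(305,200),(297,195),(300,190),(310,237),(285,200)]:print(u,v,t[v,u],h[v,u])
bl=((h[...,0]>105)&(h[...,0]<125)&(h[...,1]>180)).astype(np.uint8)
rect('top',t,bl,0.028,(130,215,225,310),'tray')
bls=((hs[...,0]>105)&(hs[...,0]<125)&(hs[...,1]>180)).astype(np.uint8)
rect('scene',s,bls,0.028,(330,120,450,215),'tray')
g=((t.max(2)<40)).astype(np.uint8);rect('top',t,g,0.156,(408,222,440,245),'grip')
E
```

```text
off hsv [ 17  73 102] [16 49 89] [14 83 34] scene [ 16  63 134] [ 19  38 115] grip [120  54  19] tray [108 203  98]
305 200 [50 55 61] [14 46 61]
297 195 [71 76 85] [11 42 85]
300 190 [36 38 36] [60 13 38]
310 237 [61 36 16] [107 188  61]
285 200 [55 58 59] [23 17 59]
tray top 4024.5 ctr [0.4617 0.2828] size [0.1683 0.1508] ang 16.3
tray scene 2572.0 ctr [0.4774 0.2849] size [0.15   0.1409] ang 18.3
grip top 356.5 ctr [ 0.5233 -0.2906] size [0.0407 0.0661] ang 1.1
```

```bash
python3 - <<'E'
from h import *
t=cv2.imread('pics/t0.png');s=cv2.imread('pics/s0.png')
h=cv2.cvtColor(t,cv2.COLOR_BGR2HSV).astype(int); hs=cv2.cvtColor(s,cv2.COLOR_BGR2HSV).astype(int)
def rect(n,m0,z,box,name):
    m=np.zeros(m0.shape,np.uint8);x0,y0,x1,y1=box;m[y0:y1,x0:x1]=m0[y0:y1,x0:x1]
    c=max(cv2.findContours(m,0,1)[0],key=cv2.contourArea)
    P=np.array([onz(n,p[0],z)[:2] for p in c]).astype(np.float32)
    r=cv2.minAreaRect(P);print(name,n,'px',cv2.boundingRect(c),'ctr',np.round(r[0],4),'size',np.round(r[1],4),'ang',round(r[2],1))
rect('top',(h[...,1]>58)&(h[...,2]>75)&(h[...,0]<25),.119,(285,198,328,236),'off')
rect('scene',(hs[...,1]>50)&(hs[...,2]>122)&(hs[...,0]<25),.119,(240,188,288,228),'off')
for th in(22,26,30):
  rect('top',(t.max(2)<th),.156,(408,222,440,245),'grip%d'%th)
# crown strip points & vice plate corners from zoom crop: crop px/4+(255,165) 
Z=lambda u,v:(255+(u+.5)/4-.5,165+(v+.5)/4-.5)
for nm,p,z in[('plateTL',(58,104),.005),('plateTR',(232,52),.005),('plateBR',(325,328),.005),('plateBL',(148,385),.005),
  ('crownUL',(153,123),.085),('crownUR',(187,113),.085),('crownDL',(200,283),.085),('crownDR',(232,272),.085)]:
  print(nm,onz('top',Z(*p),z).round(4))
S=lambda u,v:(215+((u-360)+.5)/4-.5,180+(v+.5)/4-.5)
for nm,p,z in[('crownL far',(605,222),.085),('crownR far',(648,208),.085),('plate B',(598,435),.005),('plateR',(780,325),.005),('plateL',(405,165),.005)]:
  print(nm,onz('scene',S(*p),z).round(4))
E
```

```text
off top px (290, 203, 31, 27) ctr [ 0.5683 -0.0276] size [0.0434 0.0623] ang 27.8
off scene px (243, 190, 39, 30) ctr [ 0.57   -0.0286] size [0.0414 0.0622] ang 27.7
grip22 top px (412, 226, 22, 17) ctr [ 0.5249 -0.2903] size [0.0465 0.0362] ang 88.3
grip26 top px (411, 226, 24, 17) ctr [ 0.5265 -0.2904] size [0.0361 0.0495] ang 5.3
grip30 top px (411, 226, 24, 17) ctr [ 0.5265 -0.2907] size [0.0363 0.0499] ang 5.7
plateTL [0.6551 0.0643 0.005 ]
plateTR [ 0.6914 -0.0474  0.005 ]
plateBR [ 0.5127 -0.1082  0.005 ]
plateBL [0.4746 0.0029 0.005 ]
crownUL [0.6254 0.0019 0.085 ]
crownUR [ 0.632  -0.0185  0.085 ]
crownDL [ 0.5281 -0.0279  0.085 ]
crownDR [ 0.5351 -0.0469  0.085 ]
crownL far [ 0.622  -0.0153  0.085 ]
crownR far [0.6194 0.006  0.085 ]
plate B [ 0.6906 -0.0369  0.005 ]
plateR [0.6546 0.0651 0.005 ]
plateL [ 0.5133 -0.1043  0.005 ]
```

Both cameras agree on the offcut: (0.569,-0.028), 43x62 mm, with the 44 mm side at 28°. The crown is at (0.581,-0.0225) with a ridge yaw of about 18°, and the tray is at (0.463,0.283). All of these are within reach and match the given sizes, so I'll go above the offcut.

Call:
apply_moves:
  increments:
    - {"grip": 1, "linear": [357, 452, 25], "turn": [0, 0, 15.67]}
    - {"grip": 1, "linear": [357, 452, 25], "turn": [0, 0, 15.67]}
    - {"grip": 1, "linear": [357, 452, 25], "turn": [0, 0, 15.67]}
    - {"grip": 1, "linear": [357, 452, 25], "turn": [0, 0, 15.67]}
    - {"grip": 1, "linear": [357, 452, 25], "turn": [0, 0, 15.67]}
    - {"grip": 1, "linear": [357, 452, 25], "turn": [0, 0, 15.67]}
    - {"grip": 1, "linear": [357, 452, 25], "turn": [0, 0, 15.67]}
    - {"grip": 1, "linear": [357, 452, 25], "turn": [0, 0, 15.67]}
    - {"grip": 1, "linear": [357, 452, 25], "turn": [0, 0, 15.67]}
    - {"grip": 1, "linear": [357, 452, 25], "turn": [0, 0, 15.67]}
  grip_force: 25

```text
time: 1.15
tool_pos: [0.5226, -0.0863, 0.2484]
tool_rot: [3.142, 0.0, 0.351]
contact_force: [0.3, -0.5, 0.5]
opening: 0.0919
```

Call:
apply_moves:
  increments:
    - {"grip": 1, "linear": [0, 0, 0], "turn": [0, 0, 0]}
    - {"grip": 1, "linear": [0, 0, 0], "turn": [0, 0, 0]}
    - {"grip": 1, "linear": [0, 0, 0], "turn": [0, 0, 0]}

```text
time: 1.45
tool_pos: [0.521, -0.0889, 0.2481]
tool_rot: [-3.141, 0.001, 0.343]
contact_force: [-0.2, -0.2, 0.0]
opening: 0.0919
```

```bash
python3 - <<'E'
from h import *
s=observe();print(s['tool_pos'],np.degrees(s['tool_rot']),s['qpos'])
snap('wrist','w1.png')
E
```

```text
[ 0.52102898 -0.08891959  0.2480686 ] [-1.79984381e+02  5.78184932e-02  1.96774038e+01] [-3.13840506e-01  3.33197817e-01  1.47679087e+00 -4.12370586e-04
  1.33256942e+00 -6.57178348e-01]
```

View pics/w1.png

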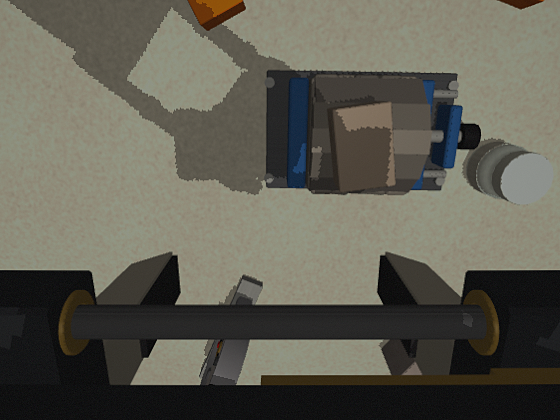

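The wrist view shows the offcut top with corners near (331,107), (392,101), (396,186) and (339,191). The crown strip continues to its right at rows 122-153. I'll refine from this.

```bash
python3 - <<'E'
from h import *
s=observe();pose=(s['tool_pos'],s['tool_rot'])
im=cv2.imread('pics/w1.png');cv2.imwrite('pics/w1c.png',cv2.resize(im[60:205,255:475],(800,527),interpolation=2))
P=np.array([onz('wrist',p,.119,pose)[:2] for p in[(331,107),(392,101),(396,186),(339,191)]])
print(P.round(4),P.mean(0))
for p in[(267,71),(458,73),(437,191),(267,188)]:print('plate',onz('wrist',p,.005,pose).round(4))
E
```

```text
[[ 0.534  -0.0108]
 [ 0.5744  0.0082]
 [ 0.6039 -0.0489]
 [ 0.5636 -0.0676]] [ 0.5689992  -0.02977632]
plate [0.4764 0.0021 0.005 ]
plate [0.6571 0.0648 0.005 ]
plate [ 0.6918 -0.052   0.005 ]
plate [ 0.5157 -0.1113  0.005 ]
```

View pics/w1c.png

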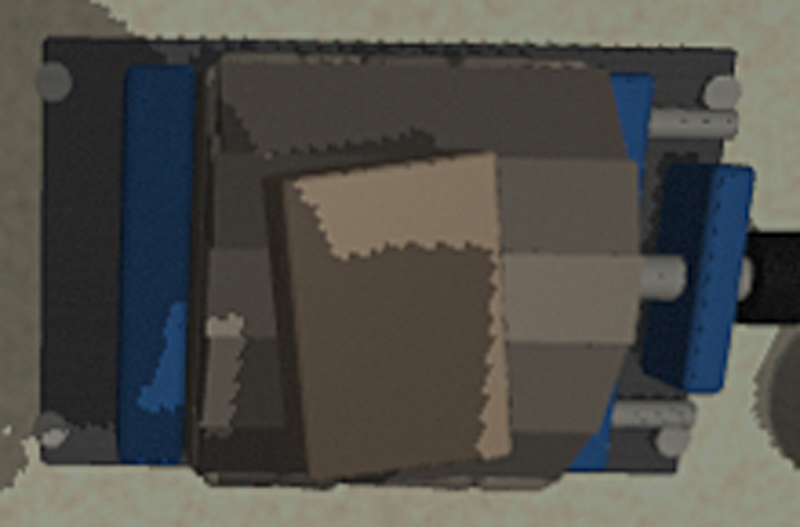

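Call:
apply_moves:
  increments:
    - {"grip": 1, "linear": [49, 59.5, 0], "turn": [0, 0, 1.3]}
    - {"grip": 1, "linear": [49, 59.5, 0], "turn": [0, 0, 1.3]}
    - {"grip": 1, "linear": [49, 59.5, -50], "turn": [0, 0, 1.3]}
    - {"grip": 1, "linear": [49, 59.5, -90], "turn": [0, 0, 1.3]}
    - {"grip": 1, "linear": [49, 59.5, -120], "turn": [0, 0, 1.3]}
    - {"grip": 1, "linear": [49, 59.5, -140], "turn": [0, 0, 1.3]}
    - {"grip": 1, "linear": [49, 59.5, -154], "turn": [0, 0, 1.3]}
    - {"grip": 1, "linear": [49, 59.5, -154], "turn": [0, 0, 1.3]}
    - {"grip": 1, "linear": [49, 59.5, -154], "turn": [0, 0, 1.3]}

```text
time: 2.4
tool_pos: [0.5706, -0.03, 0.0949]
tool_rot: [3.141, -0.0, 0.479]
contact_force: [-0.2, 0.3, -0.1]
opening: 0.0917
```

```bash
python3 - <<'E'
from h import *
snap('wrist','w2.png')
E
```

```text
(no output)
```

View pics/w2.png

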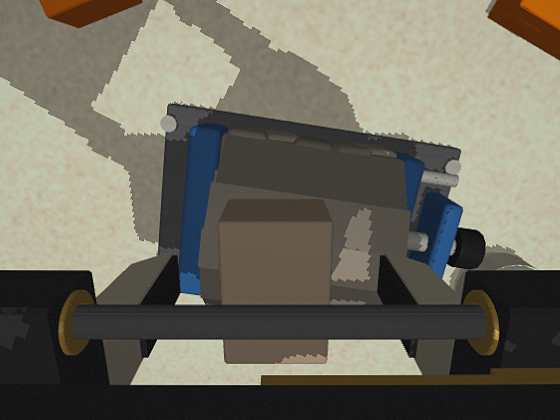

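The offcut (218-331, rows 200-362) sits centred and square between the fingers, so I'll close and lift.

Call:
apply_moves:
  increments:
    - {"grip": 0.3, "linear": [0, 0, 0], "turn": [0, 0, 0]}
    - {"grip": 0.3, "linear": [0, 0, 0], "turn": [0, 0, 0]}
    - {"grip": 0.3, "linear": [0, 0, 0], "turn": [0, 0, 0]}
    - {"grip": 0.3, "linear": [0, 0, 0], "turn": [0, 0, 0]}
    - {"grip": 0.3, "linear": [0, 0, 0], "turn": [0, 0, 0]}
    - {"grip": 0.3, "linear": [0, 0, 0], "turn": [0, 0, 0]}
    - {"grip": 0.3, "linear": [0, 0, 0], "turn": [0, 0, 0]}
    - {"grip": 0.3, "linear": [0, 0, 0], "turn": [0, 0, 0]}
  grip_force: 30

```text
time: 3.25
tool_pos: [0.5705, -0.0288, 0.0944]
tool_rot: [-3.141, 0.0, 0.481]
contact_force: [-1.4, -0.3, 0.8]
opening: 0.0439
```

Call:
apply_moves:
  increments:
    - {"grip": 0.3, "linear": [0, 0, 10], "turn": [0, 0, 0]}
    - {"grip": 0.3, "linear": [0, 0, 30], "turn": [0, 0, 0]}
    - {"grip": 0.3, "linear": [0, 0, 60], "turn": [0, 0, 0]}
    - {"grip": 0.3, "linear": [0, 0, 85], "turn": [0, 0, 0]}
    - {"grip": 0.3, "linear": [0, 0, 85], "turn": [0, 0, 0]}

```text
time: 3.75
tool_pos: [0.5727, -0.029, 0.1835]
tool_rot: [3.137, -0.006, 0.481]
contact_force: [0.7, 0.3, -2.9]
opening: 0.0434
```

Call:
apply_moves:
  increments:
    - {"grip": 0.3, "linear": [-8, 23, 0], "turn": [0, 0, 0]}
    - {"grip": 0.3, "linear": [-21, 62, 0], "turn": [0, 0, -0.3]}
    - {"grip": 0.3, "linear": [-35, 102, 0], "turn": [0, 0, -0.6]}
    - {"grip": 0.3, "linear": [-49, 142, 0], "turn": [0, 0, -0.9]}
    - {"grip": 0.3, "linear": [-63, 183, 0], "turn": [0, 0, -1.2]}
    - {"grip": 0.3, "linear": [-77, 224, 0], "turn": [0, 0, -1.5]}
    - {"grip": 0.3, "linear": [-91, 264, 0], "turn": [0, 0, -1.8]}
    - {"grip": 0.3, "linear": [-101, 295, 0], "turn": [0, 0, -1.87]}
    - {"grip": 0.3, "linear": [-107, 312, -10], "turn": [0, 0, -1.87]}
    - {"grip": 0.3, "linear": [-107, 312, -30], "turn": [0, 0, -1.87]}

```text
time: 4.75
tool_pos: [0.4629, 0.2859, 0.1494]
tool_rot: [-3.141, -0.002, 0.289]
contact_force: [0.7, -0.2, -2.6]
opening: 0.0435
```

```bash
python3 - <<'E'
from h import *
s=observe();print(s['tool_pos'],s['contact_force'],s['opening'])
snap('wrist','w3.png')
E
```

```text
[0.46293606 0.28591079 0.14939933] [ 0.65221083 -0.15743251 -2.61638607] 0.04346343468994422
```

View pics/w3.png

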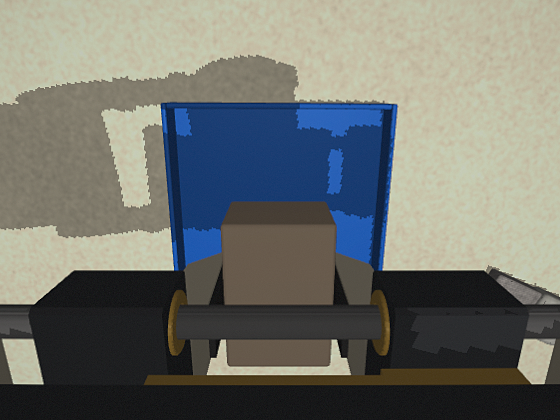

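The offcut (222-336) is held square above the tray (162-397), so I'll lower it gently.

Call:
apply_moves:
  increments:
    - {"grip": 0.3, "linear": [0, 0, -25], "turn": [0, 0, 0]}
    - {"grip": 0.3, "linear": [0, 0, -60], "turn": [0, 0, 0]}
    - {"grip": 0.3, "linear": [0, 0, -90], "turn": [0, 0, 0]}
    - {"grip": 0.3, "linear": [0, 0, -110], "turn": [0, 0, 0]}
    - {"grip": 0.3, "linear": [0, 0, -122], "turn": [0, 0, 0]}
    - {"grip": 0.3, "linear": [0, 0, -129], "turn": [0, 0, 0]}
    - {"grip": 0.3, "linear": [0, 0, -133], "turn": [0, 0, 0]}
    - {"grip": 0.3, "linear": [0, 0, -133], "turn": [0, 0, 0]}

```text
time: 5.6
tool_pos: [0.464, 0.2833, 0.0166]
tool_rot: [-3.142, -0.0, 0.285]
contact_force: [0.8, 0.3, -2.1]
opening: 0.0439
```

Call:
apply_moves:
  increments:
    - {"grip": 0.3, "linear": [0, 0, -1.5], "turn": [0, 0, 0]}
    - {"grip": 0.3, "linear": [0, 0, -3], "turn": [0, 0, 0]}
    - {"grip": 0.3, "linear": [0, 0, -3], "turn": [0, 0, 0]}

```text
time: 5.9
tool_pos: [0.4638, 0.2833, 0.0137]
tool_rot: [-3.142, -0.001, 0.285]
contact_force: [0.1, -0.6, -2.1]
opening: 0.0435
```

Call:
apply_moves:
  increments:
    - {"grip": 0.3, "linear": [0, 0, -1.5], "turn": [0, 0, 0]}
    - {"grip": 0.3, "linear": [0, 0, -3], "turn": [0, 0, 0]}
    - {"grip": 0.3, "linear": [0, 0, -3], "turn": [0, 0, 0]}

```text
time: 6.2
tool_pos: [0.464, 0.2834, 0.0133]
tool_rot: [-3.142, -0.002, 0.286]
contact_force: [-7.2, -3.3, 23.1]
opening: 0.0436
```

The force of +23 N shows it has touched the tray floor. I'll ease off and release.

Call:
apply_moves:
  increments:
    - {"grip": 0.3, "linear": [0, 0, 2], "turn": [0, 0, 0]}
    - {"grip": 0.3, "linear": [0, 0, 2], "turn": [0, 0, 0]}
    - {"grip": 0.62, "linear": [0, 0, 2], "turn": [0, 0, 0]}
    - {"grip": 0.62, "linear": [0, 0, 2], "turn": [0, 0, 0]}
    - {"grip": 0.62, "linear": [0, 0, 2], "turn": [0, 0, 0]}
    - {"grip": 0.62, "linear": [0, 0, 2], "turn": [0, 0, 0]}
    - {"grip": 0.62, "linear": [0, 0, 2], "turn": [0, 0, 0]}
    - {"grip": 0.62, "linear": [0, 0, 2], "turn": [0, 0, 0]}

```text
time: 7.0
tool_pos: [0.4637, 0.2832, 0.0123]
tool_rot: [3.142, 0.0, 0.285]
contact_force: [0.3, -0.6, -0.5]
opening: 0.0568
```

Call:
apply_moves:
  increments:
    - {"grip": 0.62, "linear": [0, 0, 20], "turn": [0, 0, 0]}
    - {"grip": 0.62, "linear": [0, 0, 50], "turn": [0, 0, 0]}
    - {"grip": 0.62, "linear": [0, 0, 100], "turn": [0, 0, 0]}
    - {"grip": 0.62, "linear": [0, 0, 150], "turn": [0, 0, 0]}
    - {"grip": 0.62, "linear": [0, 0, 200], "turn": [0, 0, 0]}
    - {"grip": 0.62, "linear": [0, 0, 250], "turn": [0, 0, 0]}
    - {"grip": 0.62, "linear": [0, 0, 250], "turn": [0, 0, 0]}

```text
time: 7.7
tool_pos: [0.4664, 0.2845, 0.27]
tool_rot: [-3.14, -0.014, 0.285]
contact_force: [0.7, -0.0, 0.8]
opening: 0.0567
```

```bash
python3 - <<'E'
from h import *
s=observe();print(s['time'],s['tool_pos'],s['contact_force'],s['opening'])
snap('top','t4.png');snap('scene','s4.png')
t=cv2.imread('pics/t4.png');s=cv2.imread('pics/s4.png')
cv2.imwrite('pics/c4.png',np.hstack([cv2.resize(t[180:310,130:350],(400,236)),cv2.resize(s[120:256,230:450],(400,236))]))
E
```

```text
7.7 [0.46642205 0.2844954  0.27004205] [ 0.69237234 -0.03121729  0.8365769 ] 0.05673128819804687
```

View pics/s4.png

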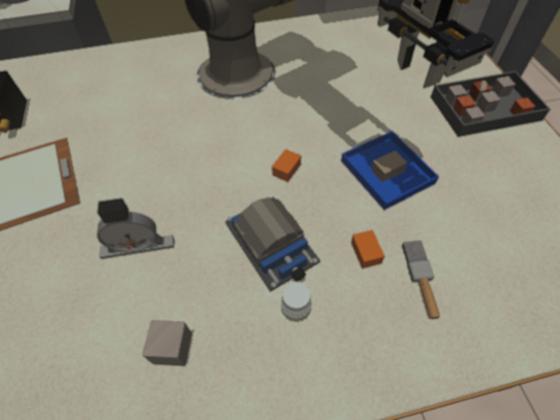

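View pics/t4.png

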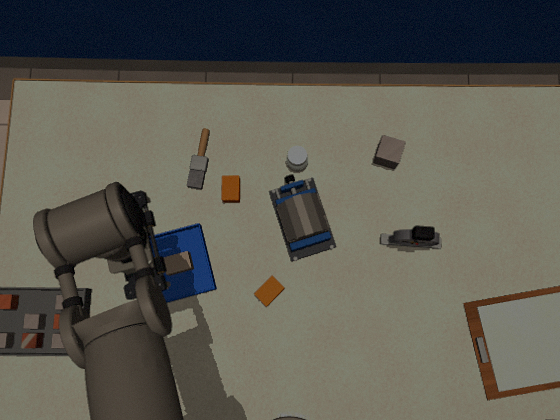

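The offcut lies in the tray (scene 390,164) and the crown is now clear. Next I'll measure the crown strip and the gauge.

```bash
python3 - <<'E'
import cv2,numpy as np
t=cv2.imread('pics/t4.png');s=cv2.imread('pics/s4.png')
a=cv2.resize(t[175:265,265:340],(500,600),interpolation=2)
a=cv2.convertScaleAbs(a,alpha=2.)
cv2.imwrite('pics/c5.png',a)
cv2.imwrite('pics/c6.png',cv2.convertScaleAbs(cv2.resize(t[215:260,375:447],(800,500),interpolation=2),alpha=2.2))
E
```

```text
(no output)
```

View pics/c5.png

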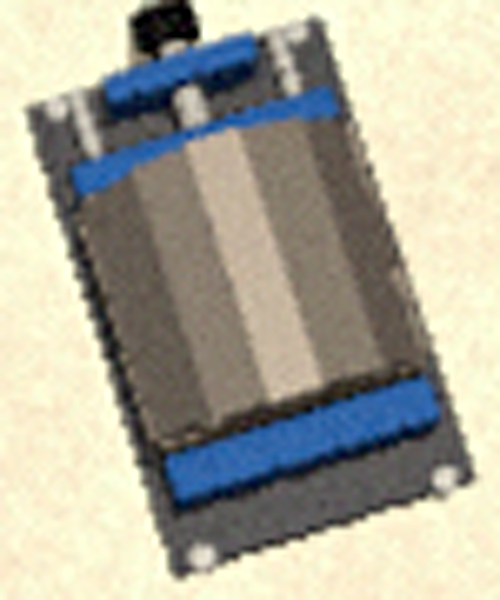

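View pics/c6.png

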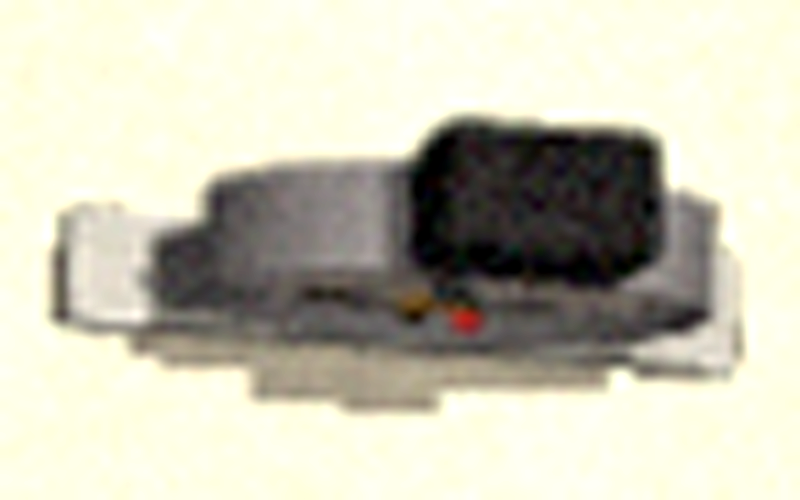

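```bash
python3 - <<'E'
from h import *
Z=lambda u,v:(265+(u+.5)/6.667-.5,175+(v+.5)/6.667-.5)
C=np.array([onz('top',Z(*p),.085)[:2] for p in[(188,142),(243,128),(265,403),(320,388)]])
print(C.round(4),'ctr',C.mean(0),'len',np.linalg.norm((C[0]+C[1]-C[2]-C[3])/2),'w',np.linalg.norm(C[0]-C[1]),np.linalg.norm(C[2]-C[3]))
d=C[0]+C[1]-C[2]-C[3];print('yaw',np.degrees(np.arctan2(d[1],d[0])))
G=lambda u,v:(375+(u+.5)/11.11-.5,215+(v+.5)/11.11-.5)
for nm,p,z in[('LT',(62,207),.012),('LB',(60,318),.012),('RB',(737,362),.012),('gTL',(425,122),.156),('gTR',(660,130),.156),('gBR',(660,230),.156),('gBL',(420,240),.156)]:
  print(nm,onz('top',G(*p),z).round(4))
s=cv2.imread('pics/s4.png')
S=lambda u,v:(85+(u+.5)/8-.5,190+(v+.5)/8-.5)
for nm,p,z in[('baseLB',(125,530),.012),('baseRB',(712,440),.012),('baseRT',(700,365),.012)]:
  print('sc',nm,onz('scene',S(*p),z).round(4))
E
```

```text
[[ 0.6242  0.0021]
 [ 0.6297 -0.0177]
 [ 0.529  -0.0272]
 [ 0.5348 -0.0468]] ctr [ 0.57941098 -0.02238013] len 0.09945087174215646 w 0.020620623746043093 0.02043672838850403
yaw 17.062706459681007
LT [ 0.548  -0.2188  0.012 ]
LB [ 0.5226 -0.218   0.012 ]
RB [ 0.5155 -0.369   0.012 ]
gTL [ 0.5443 -0.2693  0.156 ]
gTR [ 0.5435 -0.3162  0.156 ]
gBR [ 0.5231 -0.3156  0.156 ]
gBL [ 0.5202 -0.2678  0.156 ]
sc baseLB [ 0.5405 -0.3651  0.012 ]
sc baseRB [ 0.5499 -0.2177  0.012 ]
sc baseRT [ 0.5264 -0.2191  0.012 ]
```

The crown centre is (0.5795,-0.0225) with yaw 17-18° (length 99.5 mm, width 20.5 mm, which matches the spec). The gauge is at (0.532,-0.293) with yaw about -3°, its y axis along world +y, and the index positive. I'll grip across the 44 mm sides with the wrist camera on the +x dial face.

Call:
apply_moves:
  increments:
    - {"grip": 1, "linear": [68, -576, 0], "turn": [0, 0, -18.2]}
    - {"grip": 1, "linear": [68, -576, 0], "turn": [0, 0, -18.2]}
    - {"grip": 1, "linear": [68, -576, 0], "turn": [0, 0, -18.2]}
    - {"grip": 1, "linear": [68, -576, 0], "turn": [0, 0, -18.2]}
    - {"grip": 1, "linear": [68, -576, 0], "turn": [0, 0, -18.2]}
    - {"grip": 1, "linear": [68, -576, 0], "turn": [0, 0, -18.2]}
    - {"grip": 1, "linear": [68, -576, 0], "turn": [0, 0, -18.2]}
    - {"grip": 1, "linear": [68, -576, 0], "turn": [0, 0, -18.2]}
    - {"grip": 1, "linear": [68, -576, 0], "turn": [0, 0, -18.2]}
    - {"grip": 1, "linear": [68, -576, 0], "turn": [0, 0, -18.2]}

```text
time: 8.8
tool_pos: [0.5214, -0.215, 0.2602]
tool_rot: [3.139, 0.003, -1.221]
contact_force: [1.0, 0.5, -0.2]
opening: 0.0921
```

Call:
apply_moves:
  increments:
    - {"grip": 1, "linear": [0, 0, 0], "turn": [0, 0, 0]}
    - {"grip": 1, "linear": [0, 0, 0], "turn": [0, 0, 0]}

```text
time: 9.0
tool_pos: [0.5214, -0.2139, 0.2599]
tool_rot: [3.139, 0.004, -1.216]
contact_force: [0.3, -0.0, -0.5]
opening: 0.092
```

Call:
apply_moves:
  increments:
    - {"grip": 1, "linear": [11, -79, 0], "turn": [0, 0, -3.9]}
    - {"grip": 1, "linear": [11, -79, 0], "turn": [0, 0, -3.9]}
    - {"grip": 1, "linear": [11, -79, 0], "turn": [0, 0, -3.9]}
    - {"grip": 1, "linear": [11, -79, 0], "turn": [0, 0, -3.9]}

```text
time: 9.4
tool_pos: [0.5332, -0.2911, 0.2611]
tool_rot: [3.139, 0.002, -1.622]
contact_force: [0.2, -0.3, -1.0]
opening: 0.0916
```

Call:
apply_moves:
  increments:
    - {"grip": 1, "linear": [80, 0, -30], "turn": [0, 3.5, 0]}
    - {"grip": 1, "linear": [80, 0, -30], "turn": [0, 3.5, 0]}
    - {"grip": 1, "linear": [80, 0, -30], "turn": [0, 3.5, 0]}
    - {"grip": 1, "linear": [80, 0, -30], "turn": [0, 3.5, 0]}
    - {"grip": 1, "linear": [80, 0, -30], "turn": [0, 3.5, 0]}

```text
time: 9.9
tool_pos: [0.6141, -0.2903, 0.2285]
tool_rot: [2.771, -0.015, -1.614]
contact_force: [-0.7, -0.6, 0.7]
opening: 0.0917
```

```bash
python3 - <<'E'
from h import *
import json
s=observe();print(s['tool_pos'],np.degrees(s['tool_rot']),s['qpos'])
snap('wrist','w5.png');json.dump([list(s['tool_pos']),list(s['tool_rot'])],open('p5.json','w'))
E
```

```text
[ 0.61407225 -0.29033857  0.22850903] [158.79354086  -0.87977239 -92.46760523] [-0.47686238  0.9079084   0.56557354 -0.18205293  1.99462671  1.09221859]
```

View pics/w5.png

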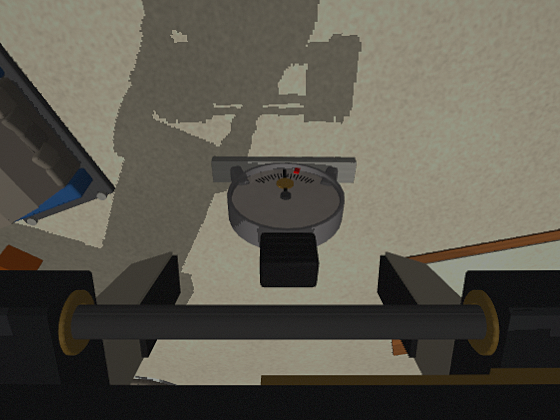

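The dial is clearly visible: pointer and bob at about (285,178), red index at about (298,170), base along rows 157-182, and the grip at (261-318, 234-286). I'll zoom in.

```bash
python3 - <<'E'
from h import *
im=cv2.imread('pics/w5.png')
cv2.imwrite('pics/w5c.png',cv2.convertScaleAbs(cv2.resize(im[150:295,205:365],(640,580),interpolation=2),alpha=1.6))
cv2.imwrite('pics/w5d.png',cv2.convertScaleAbs(cv2.resize(im[158:208,245:325],(800,500),interpolation=2),alpha=1.6))
hs=cv2.cvtColor(im,cv2.COLOR_BGR2HSV).astype(int)
m=((hs[...,0]<8)|(hs[...,0]>172))&(hs[...,1]>150)&(hs[...,2]>80);m[:150]=0;m[200:]=0;m[:,:240]=0;m[:,330:]=0
print(np.argwhere(m).mean(0),m.sum())
E
```

```text
[171.         296.59090909] 22
```

View pics/w5c.png

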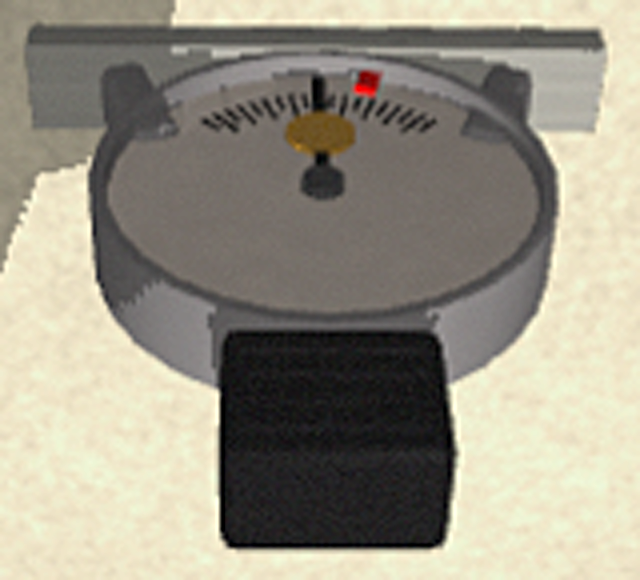

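View pics/w5d.png

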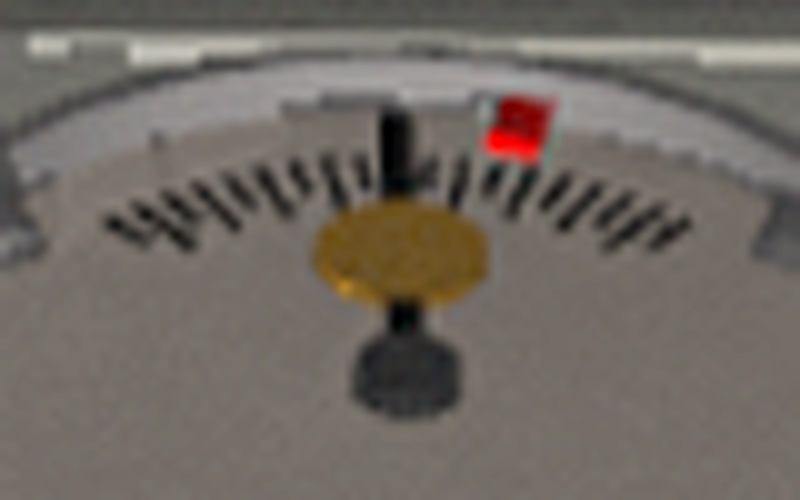

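```bash
python3 - <<'E'
from h import *
import json
pose=json.load(open('p5.json'))
c=lambda u,v:(205+(u+.5)/4-.5,150+(v+.5)/4-.5)
d=lambda u,v:(245+(u+.5)/10-.5,158+(v+.5)/10-.5)
B=np.array([onz('wrist',c(*p),.012,pose)[:2] for p in[(28,46),(605,47),(25,128),(600,130)]]);print(B.round(4),B.mean(0))
print('yaw y', np.degrees(np.arctan2(*(B[0]-B[1]+B[2]-B[3])[::-1])))
T=np.array([onz('wrist',c(*p),.156,pose)[:2] for p in[(222,452),(455,450),(228,545),(443,545)]]);print('grip top',T.round(4),T.mean(0))
yaw=np.arctan2(*(B[0]-B[1]+B[2]-B[3])[::-1])-np.pi/2;ctr=B.mean(0)
x=np.array([np.cos(yaw),np.sin(yaw),0]);y=np.array([-np.sin(yaw),np.cos(yaw),0])
for off in(.012,.0135):
  o0=np.array([*ctr,.064])+off*x
  q={}
  for nm,p in[('hub',d(407,380)),('tip',d(394,112)),('bob',d(402,253)),('idx',d(518,130)),('idxm',(296.6,171))]:
    o,v=ray('wrist',p,pose);t=((o0-o)@x)/(v@x);P=o+t*v-o0;q[nm]=np.array([P@y,P[2]])
    print(off,nm,q[nm].round(4),end=' ')
  for n in('tip','idx','idxm'):
    e=q[n]-[0,0];h=q['hub'];print(n,'ang0',np.arctan2(-e[0],-e[1]).round(3),'angHub',np.arctan2(-(e-h)[0],-(e-h)[1]).round(3),np.hypot(*e).round(4))
E
```

```text
[[ 0.549  -0.2233]
 [ 0.5409 -0.3709]
 [ 0.5241 -0.2187]
 [ 0.5152 -0.3717]] [ 0.53227746 -0.29615747]
yaw y 86.78139637528649
grip top [[ 0.5474 -0.2761]
 [ 0.5454 -0.3181]
 [ 0.5221 -0.2754]
 [ 0.5196 -0.3164]] [ 0.5336175  -0.29647765]
0.012 hub [0.0002 0.0069] 0.012 tip [ 0.0002 -0.0386] 0.012 bob [ 0.0001 -0.0135] 0.012 idx [-0.012  -0.0353] 0.012 idxm [-0.0122 -0.0345] tip ang0 -0.004 angHub 0.001 0.0386
idx ang0 0.328 angHub 0.282 0.0373
idxm ang0 0.341 angHub 0.292 0.0366
0.0135 hub [0.0003 0.009 ] 0.0135 tip [ 0.0003 -0.0362] 0.0135 bob [ 0.0002 -0.0113] 0.0135 idx [-0.0118 -0.0329] 0.0135 idxm [-0.012  -0.0321] tip ang0 -0.007 angHub 0.001 0.0362
idx ang0 0.345 angHub 0.282 0.035
idxm ang0 0.359 angHub 0.292 0.0343
```

The index angle comes out at about 0.277 rad, inside the 0.10-0.30 range, and the pointer reads 0. The gauge is at (0.533,-0.2955) with yaw -3°. Now I'll return to vertical over the grip.

Call:
apply_moves:
  increments:
    - {"grip": 1, "linear": [-80, -4, 30], "turn": [0, -3.5, 0]}
    - {"grip": 1, "linear": [-80, -4, 30], "turn": [0, -3.5, 0]}
    - {"grip": 1, "linear": [-80, -4, 30], "turn": [0, -3.5, 0]}
    - {"grip": 1, "linear": [-80, -4, 30], "turn": [0, -3.5, 0]}
    - {"grip": 1, "linear": [-80, -4, 30], "turn": [0, -3.5, 0]}

```text
time: 10.45
tool_pos: [0.5307, -0.296, 0.2681]
tool_rot: [-3.135, -0.004, -1.625]
contact_force: [0.2, -0.7, 0.3]
opening: 0.0918
```

```bash
python3 - <<'E'
from h import *
s=observe();print(s['tool_pos'],np.degrees(s['tool_rot']))
snap('wrist','w6.png')
E
```

```text
[ 0.53067909 -0.29599244  0.26806591] [-179.60530875   -0.25291882  -93.0851139 ]
```

View pics/w6.png

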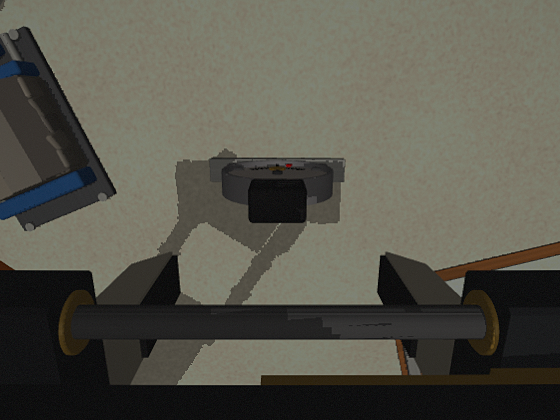

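The grip (249-306, rows 180-222) is centred between the fingers. I'll descend in two stages.

Call:
apply_moves:
  increments:
    - {"grip": 1, "linear": [0, 0, -35], "turn": [0, 0, 0]}
    - {"grip": 1, "linear": [0, 0, -70], "turn": [0, 0, 0]}
    - {"grip": 1, "linear": [0, 0, -90], "turn": [0, 0, 0]}
    - {"grip": 1, "linear": [0, 0, -90], "turn": [0, 0, 0]}
    - {"grip": 1, "linear": [0, 0, -90], "turn": [0, 0, 0]}

```text
time: 11.0
tool_pos: [0.5346, -0.2966, 0.1735]
tool_rot: [-3.14, -0.001, -1.622]
contact_force: [0.3, 0.3, -0.5]
opening: 0.0917
```

```bash
python3 - <<'E'
from h import *
s=observe();print(s['tool_pos'],np.degrees(s['tool_rot']))
pose=(s['tool_pos'],s['tool_rot'])
snap('wrist','w7.png')
im=cv2.imread('pics/w7.png')
x=np.array([np.cos(-.055),np.sin(-.055),0]);y=np.array([.055,.9985,0])
for a in(-14,14):
  for b in(-22,22):
    print(a,b,proj('wrist',np.array([.533,-.2955,.156])+a*1e-3*x+b*1e-3*y,pose).round(1))
E
```

```text
[ 0.53461271 -0.29663521  0.1735059 ] [-1.79917539e+02 -7.23794719e-02 -9.29359449e+01]
-14 -22 [317.4 286.9]
-14 22 [232.2 286.6]
14 -22 [319.3 236.1]
14 22 [230.4 235.9]
```

View pics/w7.png

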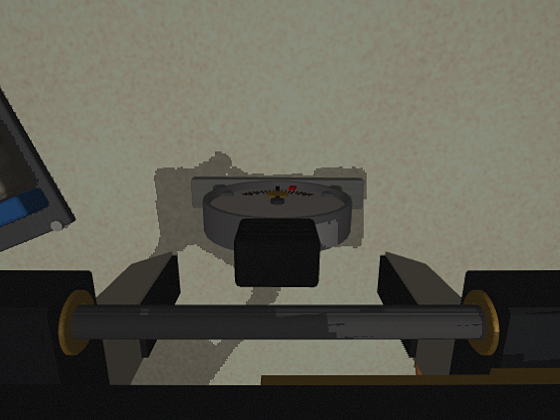

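The grip top edges (236-319, bottom row 286) match my prediction to within 1-2 mm. Descending and closing.

Call:
apply_moves:
  increments:
    - {"grip": 1, "linear": [-1, 0, -20], "turn": [0, 0, 0]}
    - {"grip": 1, "linear": [-1, 0, -38], "turn": [0, 0, 0]}
    - {"grip": 1, "linear": [-1, 0, -48], "turn": [0, 0, 0]}
    - {"grip": 1, "linear": [-1, 0, -50], "turn": [0, 0, 0]}
    - {"grip": 1, "linear": [-1, 0, -50], "turn": [0, 0, 0]}
    - {"grip": 1, "linear": [-1, 0, -50], "turn": [0, 0, 0]}

```text
time: 11.65
tool_pos: [0.533, -0.2968, 0.1237]
tool_rot: [-3.14, -0.001, -1.623]
contact_force: [-0.4, -0.4, 0.5]
opening: 0.092
```

Call:
apply_moves:
  increments:
    - {"grip": 0.3, "linear": [0, 0, 0], "turn": [0, 0, 0]}
    - {"grip": 0.3, "linear": [0, 0, 0], "turn": [0, 0, 0]}
    - {"grip": 0.3, "linear": [0, 0, 0], "turn": [0, 0, 0]}
    - {"grip": 0.3, "linear": [0, 0, 0], "turn": [0, 0, 0]}
    - {"grip": 0.3, "linear": [0, 0, 0], "turn": [0, 0, 0]}
    - {"grip": 0.3, "linear": [0, 0, 0], "turn": [0, 0, 0]}
    - {"grip": 0.3, "linear": [0, 0, 0], "turn": [0, 0, 0]}
    - {"grip": 0.3, "linear": [0, 0, 0], "turn": [0, 0, 0]}
  grip_force: 45

```text
time: 12.45
tool_pos: [0.5323, -0.2961, 0.1223]
tool_rot: [3.141, 0.0, -1.623]
contact_force: [1.0, 1.9, 0.8]
opening: 0.0437
```

Call:
apply_moves:
  increments:
    - {"grip": 0.3, "linear": [0, 0, 10], "turn": [0, 0, 0]}
    - {"grip": 0.3, "linear": [0, 0, 30], "turn": [0, 0, 0]}
    - {"grip": 0.3, "linear": [0, 0, 50], "turn": [0, 0, 0]}
    - {"grip": 0.3, "linear": [0, 0, 50], "turn": [0, 0, 0]}

```text
time: 12.85
tool_pos: [0.5335, -0.2973, 0.1754]
tool_rot: [-3.137, -0.003, -1.623]
contact_force: [0.7, -0.5, -3.1]
opening: 0.0439
```

```bash
python3 - <<'E'
from h import *
s=observe();print(s['tool_pos'],np.degrees(s['tool_rot']))
snap('wrist','w8.png')
E
```

```text
[ 0.53353749 -0.2973167   0.17540349] [-179.740125     -0.18298753  -93.00095282]
```

View pics/w8.png

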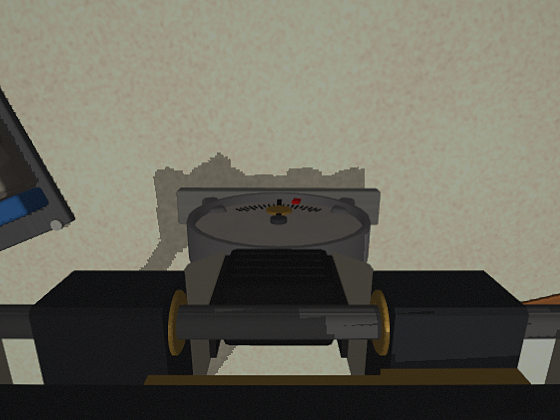

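It is gripped and lifted, and the dial is still visible (pointer 278,205; index 296,201). I'll raise it, carry it over the crown and yaw to square.

Call:
apply_moves:
  increments:
    - {"grip": 0.3, "linear": [0, 0, 25], "turn": [0, 0, 0]}
    - {"grip": 0.3, "linear": [0, 0, 55], "turn": [0, 0, 0]}
    - {"grip": 0.3, "linear": [5, 20, 72], "turn": [0, 0, 0.3]}
    - {"grip": 0.3, "linear": [13, 52, 75], "turn": [0, 0, 0.8]}
    - {"grip": 0.3, "linear": [23, 90, 75], "turn": [0, 0, 1.3]}
    - {"grip": 0.3, "linear": [33, 130, 75], "turn": [0, 0, 1.9]}
    - {"grip": 0.3, "linear": [43, 170, 75], "turn": [0, 0, 2.5]}
    - {"grip": 0.3, "linear": [52, 205, 75], "turn": [0, 0, 3.0]}
    - {"grip": 0.3, "linear": [58, 230, 75], "turn": [0, 0, 3.3]}
    - {"grip": 0.3, "linear": [59.5, 237, 75], "turn": [0, 0, 3.4]}

```text
time: 13.9
tool_pos: [0.5916, -0.0562, 0.2457]
tool_rot: [3.139, 0.002, -1.263]
contact_force: [-0.1, -0.6, -5.1]
opening: 0.0434
```

Call:
apply_moves:
  increments:
    - {"grip": 0.3, "linear": [0, 0, 0], "turn": [0, 0, 0]}
    - {"grip": 0.3, "linear": [0, 0, 0], "turn": [0, 0, 0]}
    - {"grip": 0.3, "linear": [0, 0, 0], "turn": [0, 0, 0]}

```text
time: 14.2
tool_pos: [0.5915, -0.0607, 0.247]
tool_rot: [3.141, -0.0, -1.269]
contact_force: [0.4, -0.2, -4.2]
opening: 0.0438
```

```bash
python3 - <<'E'
from h import *
s=observe();print(s['tool_pos'],np.degrees(s['tool_rot']),s['qpos'])
snap('wrist','w9.png');snap('scene','s9.png')
E
```

```text
[ 0.5915115  -0.06066997  0.24702266] [ 1.79951678e+02 -9.44937902e-03 -7.27046261e+01] [-2.30745381e-01  4.58712755e-01  1.28649818e+00 -5.79046427e-04
  1.39702456e+00  1.03829010e+00]
```

View pics/w9.png

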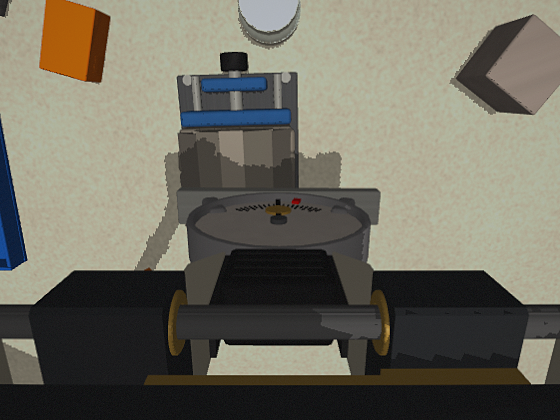

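View pics/s9.png

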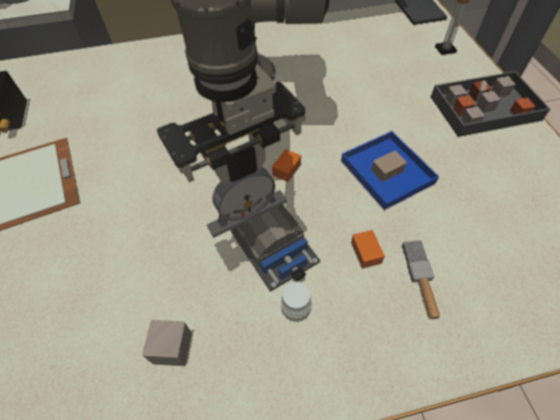

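The base is square to the pale crown strip in the wrist view (strip columns 217-271, running vertically). The offcut is still in the tray. I'll tilt +15.9° about the gauge's x while clear of the stone.

Call:
apply_moves:
  increments:
    - {"grip": 0.3, "linear": [0, 0, 0], "turn": [0.5, 0.16, 0]}
    - {"grip": 0.3, "linear": [0, 0, 0], "turn": [1.1, 0.34, 0]}
    - {"grip": 0.3, "linear": [0, 0, 0], "turn": [1.7, 0.53, 0]}
    - {"grip": 0.3, "linear": [0, 0, 0], "turn": [2.2, 0.69, 0]}
    - {"grip": 0.3, "linear": [0, 0, 0], "turn": [2.52, 0.79, 0]}
    - {"grip": 0.3, "linear": [0, 0, 0], "turn": [2.52, 0.79, 0]}
    - {"grip": 0.3, "linear": [0, 0, 0], "turn": [2.52, 0.79, 0]}
    - {"grip": 0.3, "linear": [0, 0, 0], "turn": [2.52, 0.79, 0]}
    - {"grip": 0.3, "linear": [0, 0, 0], "turn": [2.52, 0.79, 0]}
    - {"grip": 0.3, "linear": [0, 0, 0], "turn": [2.52, 0.79, 0]}

```text
time: 15.3
tool_pos: [0.5918, -0.0589, 0.2477]
tool_rot: [-3.141, 0.276, -1.266]
contact_force: [-0.1, 0.9, -4.1]
opening: 0.0438
```

Call:
apply_moves:
  increments:
    - {"grip": 0.3, "linear": [0, 0, 0], "turn": [0, 0, 0]}
    - {"grip": 0.3, "linear": [0, 0, 0], "turn": [0, 0, 0]}
    - {"grip": 0.3, "linear": [0, 0, 0], "turn": [0, 0, 0]}
    - {"grip": 0.3, "linear": [0, 0, 0], "turn": [0, 0, 0]}
    - {"grip": 0.3, "linear": [0, 0, 0], "turn": [0, 0, 0]}

```text
time: 15.8
tool_pos: [0.5918, -0.0593, 0.2474]
tool_rot: [3.142, 0.276, -1.267]
contact_force: [0.3, 0.1, -5.0]
opening: 0.0437
```

```bash
cat > chk.py <<'E'
from h import *
import sys
s=observe();f=sys.argv[1]
M=R.from_euler('xyz',s['tool_rot']).as_matrix()
zg=-M[:,2];yg=-M[:,0];xg=np.cross(yg,zg)
foot=s['tool_pos']-.1225*zg
print('t',s['time'],'tcp',s['tool_pos'].round(4),'foot',foot.round(4),'tilt',np.arcsin(yg[2]).round(4),'xg',xg.round(3),'F',s['contact_force'].round(1),'op',s['opening'])
cy=np.array([-np.sin(.302),np.cos(.302)]);e=foot[:2]-[.5805,-.0225]
print('foot in stone: x',np.round(e@[cy[1],-cy[0]],4),'y',np.round(e@cy,4))
im=snap('wrist',f)[:,:,::-1].copy()
cv2.imwrite('pics/c'+f,cv2.convertScaleAbs(cv2.resize(im[180:250,180:380],(800,280),interpolation=2),alpha=1.6))
E
python3 chk.py w10.png
```

```text
t 15.8 tcp [ 0.5918 -0.0593  0.2474] foot [ 0.5818 -0.0274  0.1295] tilt 0.2765 xg [ 0.954  0.299 -0.   ] F [ 0.3  0.1 -5. ] op 0.043710617314570814
foot in stone: x -0.0002 y -0.0051
```

View pics/cw10.png

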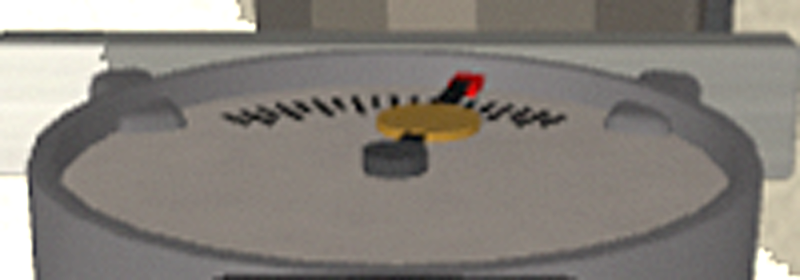

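```bash
python3 - <<'E'
import cv2
im=cv2.imread('pics/w10.png')
cv2.imwrite('pics/w10d.png',cv2.convertScaleAbs(cv2.resize(im[192:224,270:310],(800,640)[:1]+(600,),interpolation=0),alpha=1.6))
E
```

```text
(no output)
```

View pics/w10d.png

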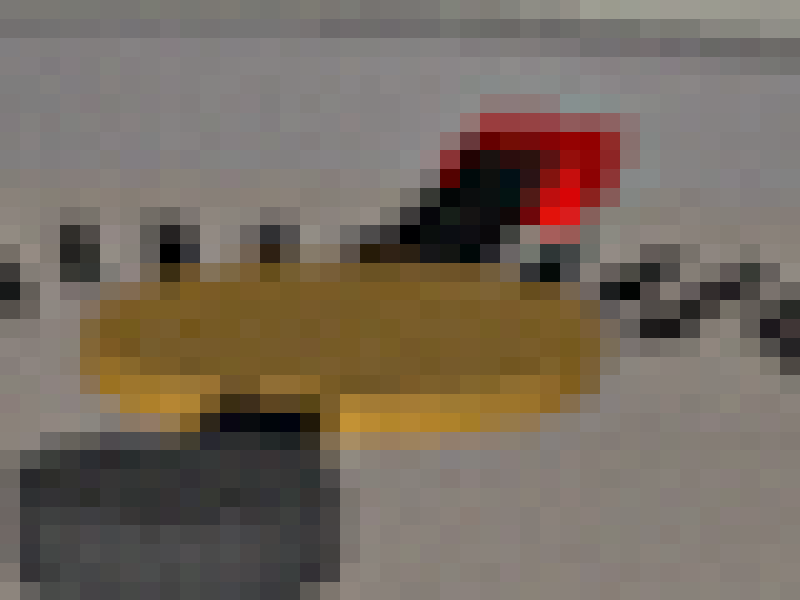

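The pointer tip (centre about 507/20 px) sits on the red block, about 1.4 px (~0.02 rad) short of its middle. I'll add 1° and lower toward the crown, with contact expected after about 43 mm.

Call:
apply_moves:
  increments:
    - {"grip": 0.3, "linear": [0, 0, -8], "turn": [0.16, 0.05, 0]}
    - {"grip": 0.3, "linear": [0, 0, -20], "turn": [0.16, 0.05, 0]}
    - {"grip": 0.3, "linear": [0, 0, -30], "turn": [0.16, 0.05, 0]}
    - {"grip": 0.3, "linear": [0, 0, -36], "turn": [0.16, 0.05, 0]}
    - {"grip": 0.3, "linear": [0, 0, -38], "turn": [0.16, 0.05, 0]}
    - {"grip": 0.3, "linear": [0, 0, -38], "turn": [0.16, 0.05, 0]}
    - {"grip": 0.3, "linear": [0, 0, -38], "turn": [0.16, 0.05, 0]}
    - {"grip": 0.3, "linear": [0, 0, -38], "turn": [0.16, 0.05, 0]}

```text
time: 16.65
tool_pos: [0.592, -0.0594, 0.2099]
tool_rot: [-3.141, 0.293, -1.267]
contact_force: [1.3, -0.2, -3.6]
opening: 0.044
```

Call:
apply_moves:
  increments:
    - {"grip": 0.3, "linear": [0, 0, -1], "turn": [0, 0, 0]}
    - {"grip": 0.3, "linear": [0, 0, -2], "turn": [0, 0, 0]}
    - {"grip": 0.3, "linear": [0, 0, -2], "turn": [0, 0, 0]}

```text
time: 16.95
tool_pos: [0.5917, -0.0593, 0.2073]
tool_rot: [3.141, 0.294, -1.267]
contact_force: [-0.2, 0.8, -4.3]
opening: 0.0438
```

Call:
apply_moves:
  increments:
    - {"grip": 0.3, "linear": [0, 0, -1], "turn": [0, 0, 0]}
    - {"grip": 0.3, "linear": [0, 0, -1], "turn": [0, 0, 0]}
    - {"grip": 0.3, "linear": [0, 0, -1], "turn": [0, 0, 0]}

```text
time: 17.25
tool_pos: [0.5918, -0.0593, 0.2064]
tool_rot: [3.142, 0.294, -1.267]
contact_force: [-0.7, 1.3, -4.7]
opening: 0.0438
```

Call:
apply_moves:
  increments:
    - {"grip": 0.3, "linear": [0, 0, -1], "turn": [0, 0, 0]}
    - {"grip": 0.3, "linear": [0, 0, -1], "turn": [0, 0, 0]}
    - {"grip": 0.3, "linear": [0, 0, -1], "turn": [0, 0, 0]}

```text
time: 17.55
tool_pos: [0.5918, -0.0593, 0.2054]
tool_rot: [3.142, 0.294, -1.267]
contact_force: [-0.3, -0.5, -3.8]
opening: 0.0436
```

Call:
apply_moves:
  increments:
    - {"grip": 0.3, "linear": [0, 0, -1], "turn": [0, 0, 0]}
    - {"grip": 0.3, "linear": [0, 0, -1], "turn": [0, 0, 0]}
    - {"grip": 0.3, "linear": [0, 0, -1], "turn": [0, 0, 0]}

```text
time: 17.85
tool_pos: [0.5918, -0.0594, 0.2044]
tool_rot: [3.142, 0.294, -1.267]
contact_force: [-0.4, -0.2, -3.5]
opening: 0.0439
```

Call:
apply_moves:
  increments:
    - {"grip": 0.3, "linear": [0, 0, -0.7], "turn": [0, 0, 0]}
    - {"grip": 0.3, "linear": [0, 0, -0.7], "turn": [0, 0, 0]}
    - {"grip": 0.3, "linear": [0, 0, -0.7], "turn": [0, 0, 0]}

```text
time: 18.15
tool_pos: [0.5919, -0.0593, 0.2042]
tool_rot: [-3.141, 0.294, -1.267]
contact_force: [-0.0, -1.0, 1.0]
opening: 0.0437
```

Call:
apply_moves:
  increments:
    - {"grip": 0.3, "linear": [0, 0, -0.5], "turn": [0, 0, 0]}
    - {"grip": 0.3, "linear": [0, 0, -0.5], "turn": [0, 0, 0]}
    - {"grip": 0.3, "linear": [0, 0, -0.5], "turn": [0, 0, 0]}

```text
time: 18.45
tool_pos: [0.592, -0.0593, 0.2041]
tool_rot: [-3.141, 0.294, -1.267]
contact_force: [-0.5, -0.2, 6.4]
opening: 0.0436
```

There is contact, about 10 N on the stone (-4.3 to +6.4 N). I'll let the pointer settle and check.

Call:
apply_moves:
  increments:
    - {"grip": 0.3, "linear": [0, 0, 0], "turn": [0, 0, 0]}
    - {"grip": 0.3, "linear": [0, 0, 0], "turn": [0, 0, 0]}
    - {"grip": 0.3, "linear": [0, 0, 0], "turn": [0, 0, 0]}
    - {"grip": 0.3, "linear": [0, 0, 0], "turn": [0, 0, 0]}
    - {"grip": 0.3, "linear": [0, 0, 0], "turn": [0, 0, 0]}
    - {"grip": 0.3, "linear": [0, 0, 0], "turn": [0, 0, 0]}
    - {"grip": 0.3, "linear": [0, 0, 0], "turn": [0, 0, 0]}
    - {"grip": 0.3, "linear": [0, 0, 0], "turn": [0, 0, 0]}
    - {"grip": 0.3, "linear": [0, 0, 0], "turn": [0, 0, 0]}
    - {"grip": 0.3, "linear": [0, 0, 0], "turn": [0, 0, 0]}

```text
time: 19.45
tool_pos: [0.592, -0.0593, 0.2041]
tool_rot: [-3.141, 0.294, -1.267]
contact_force: [-1.9, -0.4, 5.5]
opening: 0.0437
```

```bash
python3 chk.py w11.png; python3 - <<'E'
from h import *
im=cv2.imread('pics/w11.png')
cv2.imwrite('pics/w11d.png',cv2.convertScaleAbs(cv2.resize(im[192:222,270:310],(800,600),interpolation=0),alpha=1.6))
snap('scene','s11.png')
E
```

```text
t 19.45 tcp [ 0.592  -0.0593  0.2041] foot [ 0.5815 -0.0254  0.0869] tilt 0.2937 xg [0.954 0.299 0.001] F [-1.9 -0.4  5.5] op 0.04372381084833032
foot in stone: x 0.0 y -0.0031
```

View pics/w11d.png

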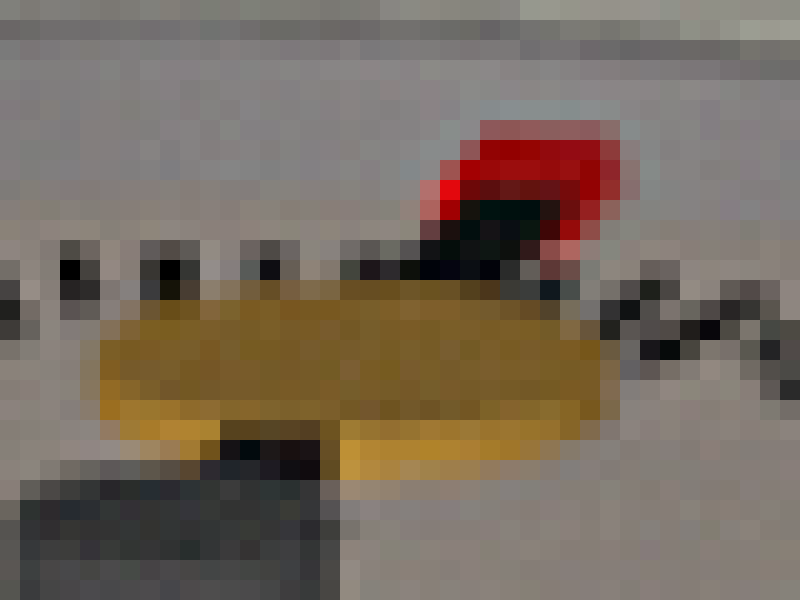

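View pics/s11.png

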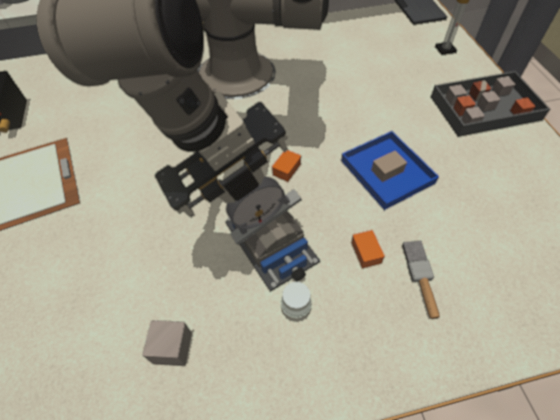

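View pics/w11.png

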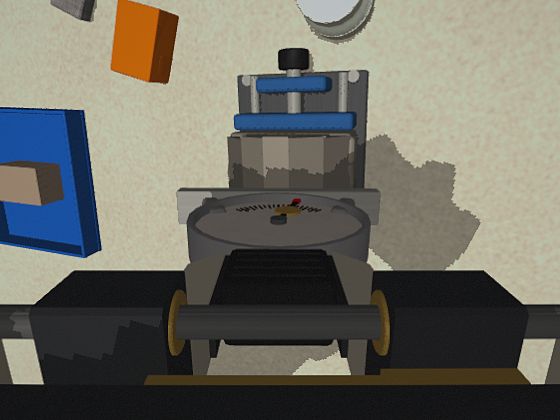

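```bash
python3 - <<'E'
from h import *
s=observe();pose=(s['tool_pos'],s['tool_rot'])
M=R.from_euler('xyz',s['tool_rot']).as_matrix();zg=-M[:,2];yg=-M[:,0];xg=np.cross(yg,zg);foot=s['tool_pos']-.1225*zg
for off in(.012,.0135,.015):
  for a in(.26,.277,.294,.31):
    P=foot+off*xg+zg*.064+.045*(-np.sin(a)*yg-np.cos(a)*zg)
    print(off,a,((proj('wrist',P,pose)-[270,192]+.5)*20).round(0),end=' ')
  print('hub',((proj('wrist',foot+off*xg+zg*.064,pose)-[270,192]+.5)*20).round(0))
im=cv2.imread('pics/w11.png');b,g,r=[im[192:207,285:305,i].astype(int) for i in range(3)]
m=(r>1.8*g)&(r>60)&(b<r*.6);q=np.argwhere(m);print((q.mean(0)[::-1]+[15,0]+.5)*20,q.min(0),q.max(0))
E
```

```text
0.012 0.26 [481.  40.] 0.012 0.277 [503.  42.] 0.012 0.294 [524.  43.] 0.012 0.31 [543.  45.] hub [151. 401.]
0.0135 0.26 [482.  -1.] 0.0135 0.277 [503.   1.] 0.0135 0.294 [524.   2.] 0.0135 0.31 [544.   3.] hub [151. 354.]
0.015 0.26 [482. -42.] 0.015 0.277 [504. -41.] 0.015 0.294 [525. -39.] 0.015 0.31 [544. -38.] hub [151. 305.]
[540.66666667 181.33333333] [7 7] [12 15]
```

The pointer tip (col ~520) ends inside the red block (~440-610 on that row, middle ~525), so it is less than 1 px off. The scene view shows the offcut in the tray, with the cube (168,342), jar (296,298) and brush (422,278) unmoved. Contact is steady, so I'm handing in.

```bash
python3 - <<'E'
from h import *
s=observe();print(s['time'],s['contact_force'],s['opening'],abs(s['qvel']).max());print(hand_in())
E
```

```text
19.55 [-1.1639123  -0.6187397   5.36919189] 0.04353443507138261 0.00260540022805276
the job is handed in; nothing more can be done
None
```

The job is handed in at 19.55 s. The offcut is in the blue tray, and the gauge is held tilted on the crown with its pointer on the red index.

- **Offcut:** I lifted it off the crown and set it down in the tray. The floor contact reached 23 N just before release. The last scene view shows it still there.
- **Gauge position:** I gripped it by the black block across the 44 mm sides and tilted it 0.294 rad in the air. I then lowered it onto the edge of the crown. From the arm's pose, the middle of the base is about 3 mm from the crown centre, square within about 1° and upright.
- **Contact:** The gauge presses on the stone with about 10 N, and the arm was still at hand-in.
- **Pointer:** In the last wrist view, taken 1 s after the final move, the tip lay on the red index, less than 1 pixel (about 0.7 mm) from its middle.
- **Other objects:** The cube, jar and brush looked unmoved in the last scene picture.

**Disagreements:**
- My earlier close-up put the index at about 0.277 rad, 0.017 rad (0.8 mm at the tip) below the final tilt. This is within the 2.5 mm limit, and I relied on the picture.
- The dial hub also showed about 1.4 pixels to one side of where I expected it, so the gauge sits roughly 1 mm off in the grip.

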